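Prime the strips and start a cure

TASK

Spray the strips on the open tray by pressing the primer can's orange cap down and letting it up, then push the tray fully home into the curing chamber. Then start the cure on the console by pressing the white, the yellow and the green key in that order, one at a time, letting each come up before the next; leave the blue, red and black keys alone and do not disturb the beaker, the amber jar or the spatula.

Things in the scene. Friction and masses are not known exactly. Their poses are not given: they have to be found in the camera images.
- chamber: cream curing chamber, 300 deep (its x) x 280 wide (its y) x 200 mm high, fixed; origin at the centre of its underside. Its own -x side is the open front (it faces roughly world -y); the opening is 84 mm high, 240 wide, floor at z = 50 mm
- tray (a joint): slide of the steel sample tray with yellow strips; metres it stands out from home: 0 = fully home, 0.13 = furthest out. It starts 80 to 120 mm out, has about 2 N of friction and stays where left. It moves along the chamber's x axis (inwards is the chamber's +x)
- tray_push (a point): centre of the outer face of the tray's upright front plate (170 mm wide, 55 mm high from z = 50 to 105 mm, 8 mm thick), the face to push on, at z = 80 mm. With the tray home it lies at (-0.220, 0, 0.080) in the chamber's frame, still 70 mm in front of the chamber's front face
- nozzle_top (a point): centre of the top face of the orange spray cap (32 mm across, 164 mm above the bench when up) on the blue primer can, body 58 mm across, which is bolted to the bench beside the tray
- nozzle (a joint): travel of the spray cap in metres: 0 = up, 0.008 = fully down (8 N fully down, springs back)
- console: cream control console, fixed flat box 190 (x) x 220 (y) x 50 mm high; origin at the centre of its underside. Six round coloured keys in two rows of three stand on it, 65 mm apart; which colour is where varies
- white_key_top (a point): centre of the top face of the white key on the console: 28 mm across, 72 mm above the bench when up, in a grey collar 44 mm across, whose top is 10 mm lower
- white_key (a joint): travel of the white key in metres: 0 = up, 0.006 = fully down (5 N fully down, springs back)
- yellow_key_top (a point): centre of the top face of the yellow key on the console: 28 mm across, 72 mm above the bench when up, in a grey collar 44 mm across, whose top is 10 mm lower
- yellow_key (a joint): travel of the yellow key in metres: 0 = up, 0.006 = fully down (5 N fully down, springs back)
- green_key_top (a point): centre of the top face of the green key on the console: 28 mm across, 72 mm above the bench when up, in a grey collar 44 mm across, whose top is 10 mm lower
- green_key (a joint): travel of the green key in metres: 0 = up, 0.006 = fully down (5 N fully down, springs back)
- blue_key_top (a point): centre of the top face of the blue key on the console: 28 mm across, 72 mm above the bench when up, in a grey collar 44 mm across, whose top is 10 mm lower
- blue_key (a joint): travel of the blue key in metres: 0 = up, 0.006 = fully down (5 N fully down, springs back)
- red_key_top (a point): centre of the top face of the red key on the console: 28 mm across, 72 mm above the bench when up, in a grey collar 44 mm across, whose top is 10 mm lower
- red_key (a joint): travel of the red key in metres: 0 = up, 0.006 = fully down (5 N fully down, springs back)
- black_key_top (a point): centre of the top face of the black key on the console: 28 mm across, 72 mm above the bench when up, in a grey collar 44 mm across, whose top is 10 mm lower
- black_key (a joint): travel of the black key in metres: 0 = up, 0.006 = fully down (5 N fully down, springs back)
- beaker: clear beaker, 72 mm across, 85 high; bystander; origin at the centre of its underside
- amber_jar: amber jar, 50 mm across, 75 high; bystander; origin at the centre of its underside
- spatula: spatula, 180 mm long, lying along its x; bystander; origin at the centre of its underside

How it is judged:
On the way, in this order (a step that is already met when the one before it is completed fails the run):
1. with the tray still out (60 mm or more), the orange spray cap is pressed down at least 6 of its 8 mm for 0.15 s (value of joint nozzle above 0.006 m and value of joint tray above 0.06 m), for 0.15 s.
2. the spray cap is let up again with the tray still out (value of joint nozzle below 0.002 m and value of joint tray above 0.06 m), for 0.1 s.
3. the tray is pushed fully home, within 4 mm (value of joint tray below 0.004 m), for 0.2 s.
4. the white key is pressed down at least 4.5 of its 6 mm for 0.1 s, every other key and the spray cap being up and the tray home (within 5 mm) (value of joint white_key above 0.0045 m and value of joint tray below 0.005 m and value of joint each of nozzle, yellow_key, green_key, blue_key, red_key, black_key below 0.002 m), for 0.1 s.
5. the yellow key is pressed down at least 4.5 of its 6 mm for 0.1 s, every other key and the spray cap being up and the tray home (within 5 mm) (value of joint yellow_key above 0.0045 m and value of joint tray below 0.005 m and value of joint each of nozzle, white_key, green_key, blue_key, red_key, black_key below 0.002 m), for 0.1 s.
6. the green key is pressed down at least 4.5 of its 6 mm for 0.1 s, every other key and the spray cap being up and the tray home (within 5 mm) (value of joint green_key above 0.0045 m and value of joint tray below 0.005 m and value of joint each of nozzle, white_key, yellow_key, blue_key, red_key, black_key below 0.002 m), for 0.1 s.
At the end, for the whole second after the job is handed in: The tray is fully home (within 4 mm), the spray cap and all six keys are up again (within 2 mm), and the beaker, amber jar and spatula are at rest within 30 mm of where it started (value of joint tray below 0.004 m and value of joint each of nozzle, white_key, yellow_key, green_key, blue_key, red_key, black_key below 0.002 m and distance of each of beaker, amber_jar, spatula from where it was at the start of the episode below 0.03 m and linear speed of each of beaker, amber_jar, spatula below 0.02 m/s); the robot touches nothing.
It fails at once if a blue, red or black key is pressed (more than 3 mm) (value of joint any of blue_key, red_key, black_key above 0.003 m).
It fails at once if two of the white, yellow and green keys are down together (both more than 3 mm) (value of joint each of white_key, yellow_key above 0.003 m or value of joint each of white_key, green_key above 0.003 m or value of joint each of yellow_key, green_key above 0.003 m).
It fails at once if any key is pressed (more than 3 mm) while the tray is still more than 10 mm out (value of joint tray above 0.01 m and value of joint any of white_key, yellow_key, green_key, blue_key, red_key, black_key above 0.003 m).
It fails at once if the spray cap is pressed (more than 4 mm) when the tray is less than 50 mm out (value of joint nozzle above 0.004 m and value of joint tray below 0.05 m).
It fails at once if the beaker, the amber jar or the spatula is moved by more than 30 mm (distance of any of beaker, amber_jar, spatula from where it was at the start of the episode above 0.03 m).
It also fails if it takes over 67 s, if anything falls off the work surface, if the arm or the gripper's body presses on something with over 40 N, if the wrist force passes 120 N, or if a joint passes its speed limit or range.

ROBOT

A 6-joint arm with a two-finger parallel gripper is mounted at the origin on the work surface. World frame = base frame: x ahead of the robot, y to its left, z up, the work surface at z = 0. Lengths are in m, angles in rad, forces in N, time in s.
With the tool pointing down it reaches from about 0.3 to 0.825 m from the base axis. Payload 5.4 kg.
Tool frame: the origin (TCP) lies at the very end of the fingers, on their centre line; the grasp point (between the pads) lies 19 mm behind it; z points along the fingers, y is the line along which they close (so a half turn about z gives the same grasp; the last joint's range is limited). The gripper opens to 92 mm and grips with 3 to 60 N. Pads are 20 mm wide; open, the fingers measure 128 mm over their backs; the gripper's body (75 mm by 189 mm) begins 69 mm behind the grasp point.
Start: joints at [1.014, 0.158, 1.597, -0, 1.386, -0.21], TCP at [0.195, 0.541, 0.215] pointing down, gripper open.
Joint ranges: [-2.91, 2.91], [-0.94, 2.29], [0.18, 2.7], [-1.29, 4.43], [0.17, 2.64], [-3, 3]. Speed limits (rad/s): [2.57, 2.57, 3.14, 3.14, 3.14, 3.14].

INTERFACE

Orientations are given as a rotation vector (axis times angle).
In Python, from workcell import bot gives the robot as it stands. Calls block until the motion is done:
- bot.goto(position, orientation): joint-space move of the TCP to a pose.
- bot.line_to(position, rot=None, max_speed=0.15): straight line of the TCP; rot=None keeps the orientation; max_speed is the mean speed in m/s.
- bot.set_joints(angles): joint-space move.
- bot.set_gripper(opening, newtons=None): opening from 0.0 (shut) to 1.0 (fully open); newtons is the grip in N (None keeps the last); returns when the fingers have stopped.
- bot.hold(seconds).
- bot.inverse_kinematics(position, orientation): joint angles nearest the present ones, or None.
- bot.read_camera(name): name is "scene" or "top" or "wrist"; returns a dict with "pixels" (420x560x3 uint8, blue, green, red), "fx", "fy", "cx", "cy" (pixels), "R" (3x3) and "t" (3): a world point X has camera coordinates R X + t. Camera axes: x right, y down, z forward; pixel columns grow to the right and rows downward; lengths in m; the calibration is good to about 2 mm. A picture is of the moment at which its call begins. There is no depth.
A pose or a line that the arm cannot do raises bot.MotionError and nothing moves.
- bot.job_done(): hands the job in; it is judged then, once.
Readings, each from a call of its own:
- bot.current_clock(): time.
- bot.current_joints(): joint angles.
- bot.current_joint_vel(): joint speeds.
- bot.current_effort(): joint torques, N m.
- bot.current_ee_pos(): TCP position.
- bot.current_tool_rot(): TCP orientation.
- bot.current_contact_force(): force on the tool from outside, world axes, zero at the start.
- bot.current_ft_torque(): the same for the moment, N m.
- bot.current_opening(): opening from 0.0 (shut) to 1.0 (fully open).
- bot.current_grip_force(): force on a finger pad.
Only numpy, scipy, OpenCV 4.12 (cv2) and the standard library are available. Lean on these libraries where they do the work, as an engineer would, in place of code of your own. Each camera call takes 0.05 s, during which the arm holds its last target. There are 200 camera calls.

## Working session

There is one attempt and no reset: what is moved stays moved. The work goes in short steps, each a Python script; the robot and the scene stay as the last script left them, time stands still between calls to the robot, and variables do not carry over. Pictures are saved under pics/ and viewed, at most 10 in all, crops included, and the job is handed in when it is done.

```bash
mkdir -p pics
python3 - <<'E'
from workcell import bot
import cv2,numpy as np,pickle
d={n:bot.read_camera(n) for n in("scene","top","wrist")}
pickle.dump(d,open("d0.pkl","wb"))
for n in d:
    cv2.imwrite(f"pics/{n}0.png",d[n]["pixels"]); R,t=np.array(d[n]["R"]),np.array(d[n]["t"]); print(n,-R.T@t,R[2],d[n]["fx"])
print(bot.current_tool_rot(),bot.current_clock())
E
```

```text
scene [ 1.25810962 -0.479986    1.17436068] [-0.49618796  0.35635228 -0.79171368] 499.0848172646289
top [ 0.25322382 -0.0237187   1.76358942] [ 0.21090728  0.01741206 -0.97735098] 530.5303667998307
wrist [0.12922592 0.56450781 0.38514571] [ 0.232878   -0.08611324 -0.96868589] 310.9841230284309
[-5.41880457e-01 -3.09394844e+00  2.04683495e-03] 0.15
```

View pics/top0.png

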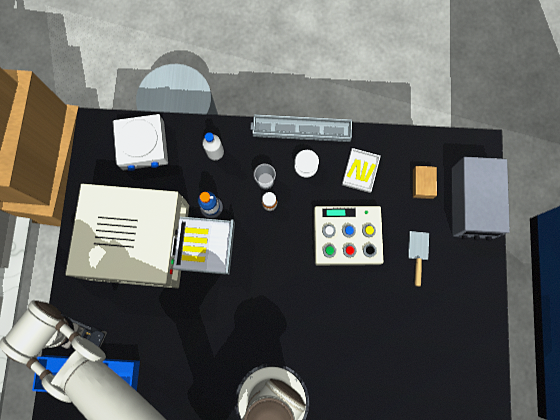

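View pics/scene0.png

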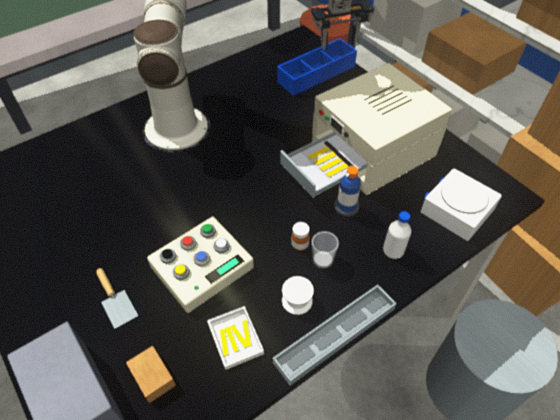

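The top view shows the console keys: white (329,230), blue (349,230), yellow (369,230), green (330,251), red (350,251) and black (370,251). The orange cap is at about (207,198), and the tray's front plate runs along column ~232, rows 220–273. In the scene view the cap is at (353,173) and the tray plate runs from (282,153) to (318,190).

```bash
cat > h.py <<'E'
import cv2,numpy as np
def ray(c,u,v):
    R,t=np.array(c["R"]),np.array(c["t"]); return -R.T@t, R.T@np.array([(u-c["cx"])/c["fx"],(v-c["cy"])/c["fy"],1])
def onz(c,u,v,z):
    o,d=ray(c,u,v); return o+d*(z-o[2])/d[2]
def tri(a,b):
    (o,d),(p,e)=a,b; s=np.linalg.lstsq(np.c_[d,-e],p-o,rcond=None)[0]
    A,B=o+s[0]*d,p+s[1]*e; return (A+B)/2,np.linalg.norm(A-B)
def blob(c,lo,hi,box):
    x0,y0,x1,y1=box; m=cv2.inRange(cv2.cvtColor(c["pixels"],cv2.COLOR_BGR2HSV)[y0:y1,x0:x1],lo,hi)
    n,l,s,ce=cv2.connectedComponentsWithStats(m); i=1+np.argmax(s[1:,4]); return ce[i]+[x0,y0],s[i]
E
python3 - <<'E'
from h import *; import pickle
d=pickle.load(open("d0.pkl","rb")); T,S=d["top"],d["scene"]
C={"orange":((5,150,120),(17,255,255),(190,180,225,220),(340,160,365,190)),
"yellow":((22,120,100),(35,255,255),(355,220,380,242),(165,260,195,285)),
"blue":((100,100,60),(125,255,255),(338,220,360,242),(188,245,215,270)),
"green":((50,100,50),(75,255,255),(318,240,342,262),(195,220,220,240)),
"red":((170,120,80),(180,255,255),(338,240,360,262),(176,230,202,252)),
"white":((0,0,170),(180,30,255),(322,223,336,237),(214,238,230,254))}
for k,(lo,hi,a,b) in C.items():
    try:
        p,s=blob(T,lo,hi,a);q,r=blob(S,lo,hi,b); z=.164 if k=="orange" else .072
        X,g=tri(ray(T,*p),ray(S,*q)); print(k,p.round(1),s[2:],q.round(1),r[2:],"z-plane",onz(T,*p,z).round(4),onz(S,*q,z).round(4),"tri",X.round(4),g.round(4))
    except Exception as e: print(k,e)
a=cv2.resize(T["pixels"][180:300,165:265],None,fx=5,fy=5,interpolation=cv2.INTER_CUBIC)
b=cv2.resize(S["pixels"][100:220,270:330],None,fx=5,fy=5,interpolation=cv2.INTER_CUBIC)
cv2.imwrite("pics/z1.png",np.hstack([a,b]))
E
```

```text
orange [206.4 199.5] [ 9  8 16] [352.4 171.1] [12 13 98] z-plane [0.6022 0.2374 0.164 ] [0.6161 0.2399 0.164 ] tri [0.6073 0.2432 0.1529] 0.0093
yellow [369.1 229.8] [ 9  9 61] [180.1 269.4] [11 10 87] z-plane [ 0.5523 -0.2809  0.072 ] [ 0.5551 -0.2834  0.072 ] tri [ 0.5528 -0.2821  0.068 ] 0.0013
blue [349.  229.9] [ 9  9 63] [200.7 255.5] [10  8 68] z-plane [ 0.5483 -0.2163  0.072 ] [ 0.5496 -0.2182  0.072 ] tri [ 0.5484 -0.2171  0.0697] 0.0012
green [329.4 250. ] [ 9  9 61] [206.9 228.2] [10  9 68] z-plane [ 0.4794 -0.1558  0.072 ] [ 0.4822 -0.1585  0.072 ] tri [ 0.4797 -0.1567  0.068 ] 0.0014
red attempt to get argmax of an empty sequence
white [329.1 230. ] [ 9  9 63] [221.  241.5] [ 16  10 111] z-plane [ 0.5441 -0.1522  0.072 ] [ 0.543 -0.151  0.072] tri [ 0.5439 -0.1518  0.0737] 0.0007
```

View pics/z1.png

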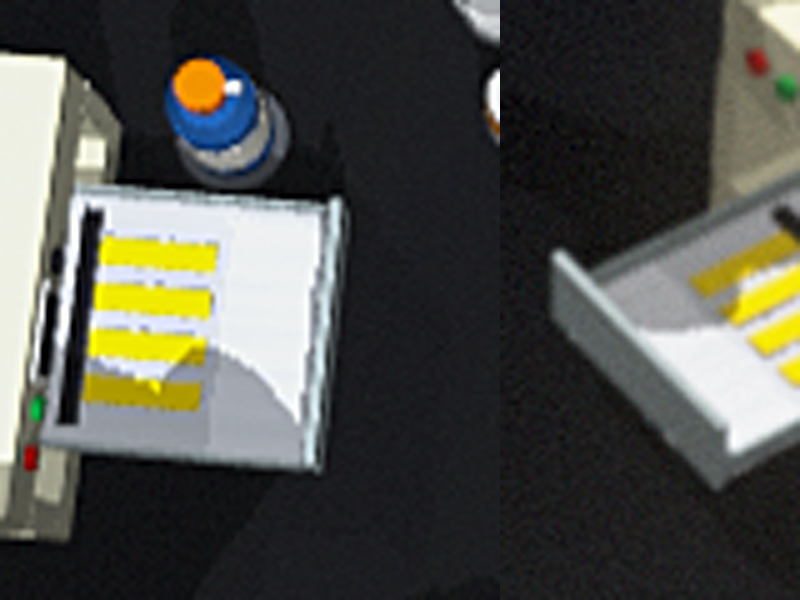

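The zoom shows the orange cap centred at about crop (199,84), which is top pixel (204.4,196.4). The plate's upper outer edge runs from top pixel (234.2,220) to (229.4,274.4). In the scene view it runs from about (281,151.5) to (315,188).

Run:
```python
from h import *; import pickle
d=pickle.load(open("d0.pkl","rb")); T,S=d["top"],d["scene"]
p,s=blob(T,(3,150,100),(21,255,255),(190,180,225,220));q,r=blob(S,(3,150,100),(21,255,255),(340,160,365,190))
print(p,s,q,r,onz(T,*p,.164),onz(S,q[0],q[1],.155), tri(ray(T,*p),ray(S,*q)))
A=onz(T,234,219.6,.105);B=onz(T,229,274.2,.105);print("plate top",A,B,np.linalg.norm(A-B),np.degrees(np.arctan2(*(A-B)[[1,0]])))
A=onz(S,280.3,151.2,.105);B=onz(S,315,188,.105);print("plate scene",A,B,np.linalg.norm(A-B),np.degrees(np.arctan2(*(A-B)[[1,0]])))
# chamber top face outline
for n,c in (("top",T),("scene",S)):
    m=cv2.inRange(cv2.cvtColor(c["pixels"],cv2.COLOR_BGR2HSV),(15,8,150),(40,70,255))
    k,l,st,ce=cv2.connectedComponentsWithStats(m)
    for i in np.argsort(-st[1:,4])[:4]+1: print(n,st[i],ce[i].round())
a=cv2.resize(T["pixels"][170:300,60:200],None,fx=4,fy=4,interpolation=cv2.INTER_CUBIC)
cv2.imwrite("pics/z2.png",a)
```

```text
[204.56179775 196.6741573 ] [10 12 10 11 89] [352.33 171.02] [  7   5  12  13 100] [0.61085694 0.24380802 0.164     ] [0.6099253  0.24646626 0.155     ] (array([0.61200627, 0.24454241, 0.15810822]), np.float64(0.0005842441645183935))
plate top [0.55474633 0.15347629 0.105     ] [0.38150348 0.15575023 0.105     ] 0.17325777470474044 -0.7520045163985127
plate scene [0.38816204 0.16097501 0.105     ] [0.5650205  0.15325303 0.105     ] 0.17702695950525693 177.49994271949768
top [  66  184  112   99 8837] [123. 233.]
top [  42  340  106   80 3345] [ 92. 390.]
top [ 315  206   69   58 2618] [349. 235.]
top [238 367  68  52 878] [267. 384.]
scene [ 316   45  147  106 6820] [384. 103.]
scene [ 147  217  106   89 3416] [198. 262.]
scene [ 181    0   87   53 2448] [225.  25.]
scene [  13   37  161   65 2430] [89. 71.]
```

View pics/z2.png

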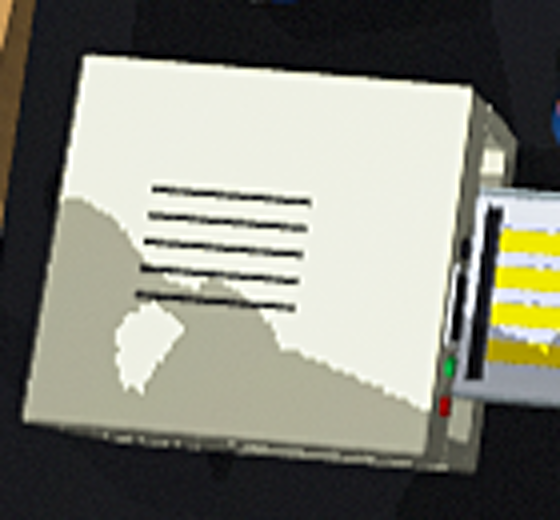

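The chamber's top face shows its corners at crop (82,56), (473,87), (428,456) and (22,421). I'll use these for the slide axis and home position.

Run:
```python
from h import *; import pickle
d=pickle.load(open("d0.pkl","rb")); T=d["top"]
P=np.array([onz(T,(u+.5)/4-.5+60,(v+.5)/4-.5+170,.2) for u,v in((82,56),(473,87),(428,456),(22,421))]);print(P.round(4))
for i in range(4): e=P[(i+1)%4]-P[i];print(np.linalg.norm(e).round(4),np.degrees(np.arctan2(e[1],e[0])).round(2))
c=P.mean(0)[:2]
for a in (88,90,91):
    x=np.array([np.cos(np.radians(a)),np.sin(np.radians(a))]);print(a,"centre",c,"home push",c-.22*x)
```

```text
[[0.622  0.6204 0.2   ]
 [0.6147 0.3202 0.2   ]
 [0.3363 0.3256 0.2   ]
 [0.3445 0.6263 0.2   ]]
0.3003 -91.4
0.2784 178.9
0.3008 88.44
0.2775 -1.21
88 centre [0.47936632 0.47309955] home push [0.47168843 0.25323357]
90 centre [0.47936632 0.47309955] home push [0.47936632 0.25309955]
91 centre [0.47936632 0.47309955] home push [0.48320585 0.25313306]
```

```bash
cat > r.py <<'E'
from workcell import bot
import numpy as np
RV=np.pi*np.array([.7071068,-.7071068,0])
F=lambda: np.array(bot.current_contact_force()).round(2)
def over(x,y,z): bot.goto([x,y,z],RV)
def press(x,y,top,depth,clear=.04):
    bot.line_to([x,y,top+.006],max_speed=.12); f0=F()
    bot.line_to([x,y,top-depth],max_speed=.03); bot.hold(.3); print("press",F()-f0,np.round(bot.current_ee_pos(),4))
    bot.line_to([x,y,top+clear],max_speed=.08); bot.hold(.15); print("up",F()-f0,bot.current_clock())
E
python3 - <<'E'
from r import *
for rv in (RV,-RV*[1,-1,1]*-1):
  for p in ([.612,.2443,.2],[.46,.1,.2],[.46,.24,.085],[.553,-.281,.07]): q=bot.inverse_kinematics(p,rv);print(None if q is None else np.round(q,2))
bot.set_gripper(0.0)
bot.line_to([.195,.541,.30],max_speed=.2)
over(.6115,.2443,.25)
print(bot.current_clock(),bot.current_ee_pos(),F())
import cv2;cv2.imwrite("pics/a.png",np.hstack([cv2.resize(bot.read_camera("wrist")["pixels"],(400,300)),cv2.resize(bot.read_camera("scene")["pixels"][70:235,250:470],(400,300))]))
E
```

```text
[ 0.2   0.38  1.36  0.    1.4  -2.94]
None
[ 0.25  0.16  1.87  0.    1.11 -2.89]
[-0.66  0.42  1.58  0.    1.14  2.48]
[0.2  0.38 1.36 0.   1.4  0.2 ]
[-0.04 -0.11  1.9   0.    1.35 -0.04]
[0.25 0.16 1.87 0.   1.11 0.25]
[-0.66  0.42  1.58  0.    1.14 -0.66]
4.4 [0.61117606 0.24480974 0.24987949] [ 0.22 -0.29 -0.82]
```

View pics/a.png

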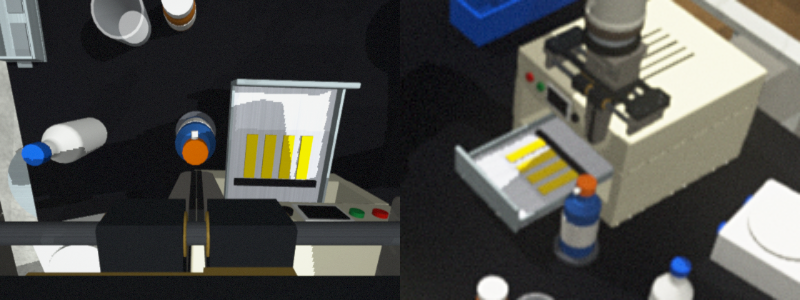

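The fingertips hover near the cap and the tray is clear. I'll flip to the other wrist orientation, which keeps joint 6 near 0, and re-measure the cap with the wrist camera.

```bash
sed -i 's/\.7071068,-\.7071068/.7071068,.7071068/' r.py
python3 - <<'E'
from r import *; from h import *
over(.6115,.2443,.25); bot.hold(.2)
w=bot.read_camera("wrist"); p,s=blob(w,(3,150,100),(21,255,255),(0,0,560,420)); print(p,s,onz(w,*p,.164),bot.current_clock(),bot.current_ee_pos())
E
```

```text
[275.80956848 215.53658537] [ 258  197   36   38 1066] [0.61199541 0.24438576 0.164     ] 7.4 [0.61149337 0.24429787 0.24997125]
```

Run:
```python
from r import *
press(.6115,.2443,.164,.0074,.12)
over(.458,.10,.25)
bot.line_to([.458,.10,.085],max_speed=.15); f0=F(); print(f0,bot.current_clock())
bot.line_to([.460,.215,.085],max_speed=.06); print(F()-f0,bot.current_ee_pos(),bot.current_clock())
y=.215
while y<.262:
    y+=.003; bot.line_to([.460,y,.085],max_speed=.03); f=F()-f0
    print(round(y,3),f)
    if f[1]<-9: break
bot.hold(.3);print(F()-f0,bot.current_ee_pos(),bot.current_clock())
```

```text
press [-0.29 -0.18  6.78] [0.6125 0.2445 0.1582]
up [ 0.29 -0.65 -0.06] 11.0083
[ 0.13 -0.5   0.37] 13.1167
[ 0.7  -0.77 -0.38] [0.45967176 0.21505627 0.08492373] 15.1833
0.218 [ 0.22 -0.5  -1.08]
0.221 [ 1.04  0.09 -0.25]
0.224 [-0.26  0.34 -0.04]
0.227 [0.65 0.42 0.28]
0.23 [ 0.46 -0.15 -0.5 ]
0.233 [-0.76  1.53 -0.2 ]
0.236 [-0.45  0.61 -0.3 ]
0.239 [ 0.18 -0.15 -0.37]
0.242 [ 0.22 -0.29 -0.83]
0.245 [ 0.37 -8.7   3.36]
0.248 [ -2.4  -19.96   6.12]
[ -1.51 -19.04   5.79] [0.45994778 0.24323165 0.08502603] 18.2333
```

The push reached a hard stop. However, the arm sags about 0.25 mm/N, so the cap press may have stopped just short of 6 mm. No rule forbids sliding the tray back out, so I'll hook it out from behind the front plate, press deeper and push it home again.

Run:
```python
from r import *; from h import *
from scipy.spatial.transform import Rotation as Ro
rt=(Ro.from_rotvec([np.radians(10),0,0])*Ro.from_rotvec(RV)).as_rotvec()
bot.line_to([.46,.225,.085],max_speed=.1)
bot.line_to([.46,.225,.20],max_speed=.2)
bot.goto([.462,.279,.20],rt)
bot.line_to([.462,.279,.120],max_speed=.15); f0=F()
bot.line_to([.462,.279,.088],max_speed=.06); print(F()-f0)
bot.line_to([.460,.172,.088],max_speed=.07); print(F()-f0,bot.current_ee_pos(),bot.current_clock())
bot.line_to([.460,.180,.088],max_speed=.08)
bot.line_to([.460,.180,.25],max_speed=.2)
over(.6115,.2443,.25)
cv2.imwrite("pics/b.png",bot.read_camera("scene")["pixels"][70:260,230:430].repeat(3,0).repeat(3,1)); print(bot.current_clock())
```

```text
[ 0.52  0.03 -1.22]
[-0.21  0.69 -1.52] [0.4602328  0.17190886 0.08794244] 22.7
24.6583
```

View pics/b.png

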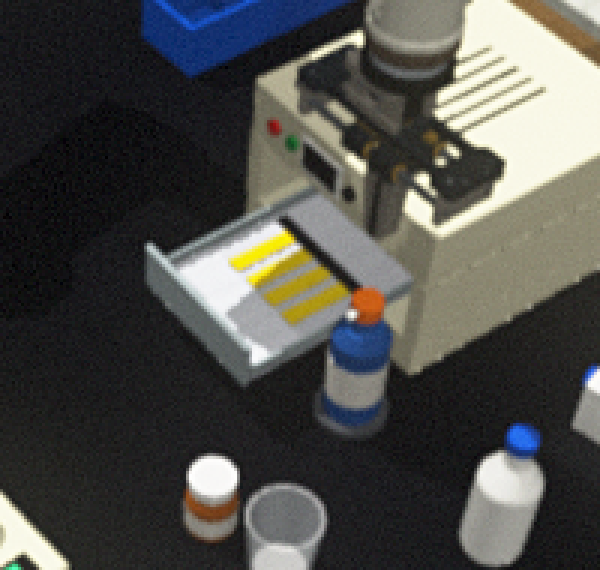

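The tray is out about 100 mm again; its plate corner is at scene pixel (279,152), as at the start. Next: a deeper press, then push home.

Run:
```python
from r import *
press(.6115,.2443,.164,.0108,.10)
over(.458,.095,.25)
bot.line_to([.458,.095,.085],max_speed=.15); f0=F()
bot.line_to([.460,.236,.085],max_speed=.06); print(F()-f0)
y=.236
while y<.262:
    y+=.003; bot.line_to([.460,y,.085],max_speed=.03); f=F()-f0
    print(round(y,3),f)
    if f[1]<-14: break
bot.hold(.4);print(F()-f0,bot.current_ee_pos())
bot.line_to([.46,.21,.085],max_speed=.1)
bot.line_to([.46,.21,.2],max_speed=.2)
bot.goto([.5439,-.152,.13],RV); bot.hold(.2)
import pickle; pickle.dump({n:bot.read_camera(n) for n in ("top","scene","wrist")},open("d1.pkl","wb"))
from h import *
d=pickle.load(open("d1.pkl","rb"));w=d["wrist"]
cv2.imwrite("pics/c.png",np.hstack([w["pixels"][::1,80:480],d["top"]["pixels"][180:290,60:260].repeat(2,0).repeat(2,1)[:420] if 0 else cv2.resize(d["top"]["pixels"][175:290,160:260],(365,420))]))
print(bot.current_clock(),bot.current_ee_pos())
```

```text
press [-3.71 -0.23 12.72] [0.6125 0.2445 0.1563]
up [ 0.56 -0.02  0.18] 28.1667
[ 1.47 -1.85  0.92]
0.239 [ 0.96  0.02 -0.55]
0.242 [-0.18  0.79 -0.44]
0.245 [-0.63 -8.58  2.42]
0.248 [ -2.28 -20.19   6.36]
[ -1.72 -20.16   5.91] [0.45980611 0.24324497 0.0849402 ]
37.2 [ 0.54405224 -0.15150194  0.13017374]
```

View pics/c.png

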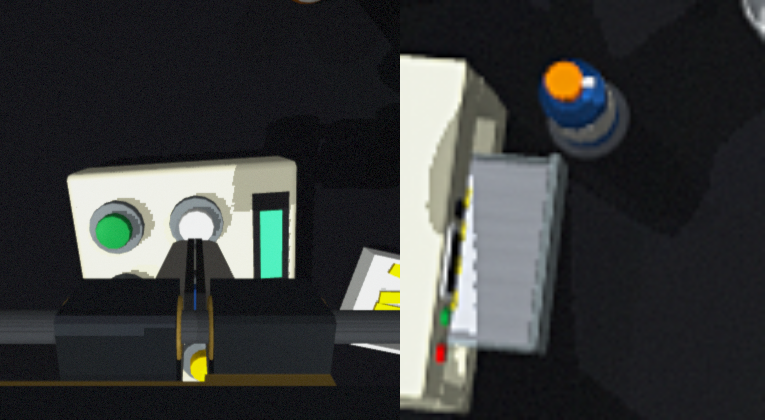

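The tray is at its stop, seen retracted in the right half. The white key sits at the fingertips, near crop (197,225). Now I'll press the keys.

Run:
```python
from r import *
for n,x,y in (("white",.5439,-.152),("yellow",.5528,-.282),("green",.4797,-.1567)):
    print(n); over(x,y,.12); press(x,y,.072,.0085,.05)
bot.line_to([.4797,-.1567,.25],max_speed=.2); bot.goto([.42,-.05,.32],RV); bot.hold(.5)
from h import *; w=bot.read_camera("top"); cv2.imwrite("pics/e.png",w["pixels"]); print(bot.current_clock())
```

```text
white
press [-5.18  1.98 16.57] [ 0.5451 -0.1526  0.0662]
up [-1.04  0.46  0.62] 39.9167
yellow
press [-2.04  2.64 14.56] [ 0.5538 -0.2827  0.0662]
up [ 0.5  -0.07 -0.16] 42.9667
green
press [-5.84  3.27 17.38] [ 0.4809 -0.1575  0.0661]
up [-0.69  0.27  0.28] 46.0667
48.025
```

View pics/e.png

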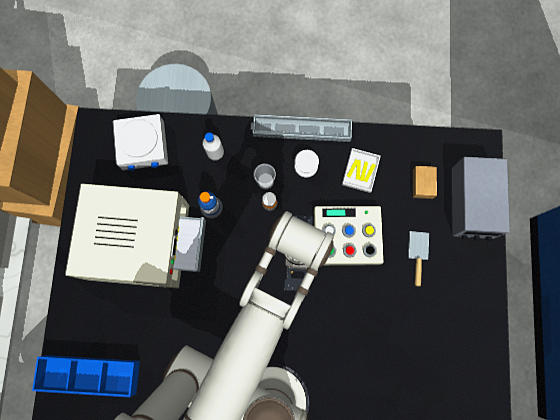

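All three keys bottomed out (z = 0.066). The tray is home, and the beaker (264,176), jar (269,200) and spatula (418,258) haven't moved.

```bash
python3 -c "
from workcell import bot
print(bot.job_done())"
```

```text
the job is handed in; nothing more can be done
None
```

I handed the job in at about 48 s: the cap was pressed twice (I slid the tray back out to repeat it, because the first press may have stopped short of 6 mm), the tray was pushed home to its stop, and the white, yellow and green keys were pressed in order; nothing else looked disturbed, and no verdict was returned.

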